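Snap the spice box shut and return it to its gap on the rack

ROBOT

A 7-joint arm with a two-finger parallel gripper is mounted at the origin on the work surface. World frame = base frame: x ahead of the robot, y to its left, z up, the work surface at z = 0. Lengths are in m, angles in rad, forces in N, time in s.
With the tool pointing down it reaches from about 0.425 to 0.925 m from the base axis. Payload 6.8 kg.
Tool frame: the origin (TCP) lies at the very end of the fingers, on their centre line; the grasp point (between the pads) lies 19 mm behind it; z points along the fingers, y is the line along which they close (so a half turn about z gives the same grasp; the last joint's range is limited). The gripper opens to 85 mm and grips with 20 to 120 N. Pads are 22 mm wide; open, the fingers measure 114 mm over their backs; the gripper's body (76 mm by 85 mm) begins 54 mm behind the grasp point. The pads swing forward as they close: fully open they stand 13 mm farther back than shut.
Start: joints at [1.084, 0.477, 0.022, 1.555, -0.011, 1.109, -0.083], TCP at [0.25, -0.627, 0.231] pointing down, gripper open.
Joint ranges: [-2.96, 2.96], [-0.34, 2.1], [-1.41, 1.46], [0.24, 2.44], [-1.37, 4.51], [0.17, 1.92], [-2.96, 2.96]. Speed limits (rad/s): [2.39, 2.39, 3.14, 3.14, 3.14, 3.14, 3.14].

INTERFACE

Orientations are given as a rotation vector (axis times angle).
In Python, from bench import monitor, optics, r gives the robot as it stands.
- The arm moves only by the shell command python3 -m crank 'ROWS' [OPENING] [FORCE]. ROWS is JSON, a list of rows, each a list of 2 entries, a list of its own where there are three numbers: the shift along the tool's x, y, z in cm, then the turn, a rotation vector about the tool's x, y, z in rad. A call has 1 to 5 rows; each row shifts and turns the commanded pose from where the row before left it, along the tool's axes as they then stand; what a row does not reach is not made up. A row lasts 1/10 s, in which the tool goes at most 50 mm and 8.59 degrees, less where a joint would pass 70% of its speed; a pose out of reach is approached as far as the arm can. A call is refused whole if a number of a shift passes 5 or a number of a turn 0.15, either way. A call with a gripper value outside its range is refused whole. OPENING is the finger opening in cm, from 0 to 8.54, set as the call begins (- or left out, the last holds). The fingers move at their own pace and stop on an object; FORCE is the grip in N (left out, the last holds). Time passes only in rows, so rows that do not move let the fingers close. It gives the time, the measured TCP pose, the force, the opening and the grip force at its end, in the units of the state.
- monitor.get_obs(): the state, without advancing time (a new reading comes with each control period).
- optics.grab_frame(name): name is "side" or "top"; returns (picture, depth): 420x560x3 uint8, red, green, blue; 420x560 float32, m along the optical axis (not along the pixel's ray), 0 where there is no reading.
- optics.camera_model(name): a dict with "vertical_fov" (degrees; the focal length in pixels is half the picture's height over the tangent of half this angle, whatever the lens; pixels are square), "cx", "cy" (the principal point, pixels), "R" (3x3) and "t" (3): a world point X has camera coordinates R X + t. Camera axes: x right, y down, z forward; pixel columns grow to the right and rows downward; lengths in m; the calibration is good to about 2 mm. A picture is of the moment at which its call begins. camera_model takes no time and is no camera call.
- r.hand_in(): hands the job in; it is judged then, once.
The state is a dict: "clock": time; "joints": joint angles; "qvel": joint speeds; "tau": joint torques, N m; "tcp_pos": TCP position; "orientation": TCP orientation; "contact_force": force on the tool from outside, world axes, zero at the start; "moment": the same for the moment, N m; "grip_width": finger opening in m; "gripper_force": force on a finger pad.
Only numpy, scipy, OpenCV 4.12 (cv2) and the standard library are available. Lean on these libraries where they do the work, as an engineer would, in place of code of your own. Each camera call takes 0.05 s, during which the arm holds its last target. There are 200 camera calls.

TASK

The flip-lid spice box was left open on the bottom tray of the spice rack: press its lid down until it snaps shut, and put the box gently back in its gap on the top tray, upright on the tray floor between the two canisters, with its front facing the same way as the rack's front. On the bottom tray there is finger room only at the box's left and right sides and in the gap only at its front and back, so stand the box on the counter on the way, let go of it and take it again the other way. Knock nothing over, and leave everything else where it is.

Things in the scene. Friction and masses are not known exactly. Their poses are not given: they have to be found in the camera images.
- rack: stepped steel rack, fixed, 268 deep x 316 wide x 164 mm high. Origin under its centre; x from its front (low side, to the robot) to its back, y left. Three trays, inside 83 (x) x 295 mm (y), rims 2.5 mm thick, 16.5 mm above the floor all round. Floors: bottom x -90, z 25; middle x 0, z 85; top x +90, z 145 mm. The counter on its right (-y) is clear out to world y = -0.3 m
- spice_box: white plastic flip-lid box, loose, 64 x 64 mm, 78.5 mm high when shut, about 0.2 kg, flat sides, starting on the bottom tray. Origin at the centre of its underside, z up, x from its front (grey thumb notch below the rim) to its hinge side. Walls 72 mm high; lid hinged at x +29, z 73 mm, along y
- lid (a joint): angle of the box's lid: 0 shut, 1.57 upright, up to 2.05 leaning back (starts 1.75 to 1.95). Hinge friction holds it near upright; below about 1.1 it falls forward, to rest on its snap catch at about 0.34 (front edge 20 mm proud). Pressing down near its front edge with 8 to 10 N pushes it past the catch, which then holds it at 0 (within 0.03) against a pull of about 7 N
- lid_edge (a point): middle of the front edge of the lid, on its upper face; the lid is a flat plate 64 x 64 x 5.5 mm, its front edge 61 mm from the hinge axis
- canister_l: round metal canister, loose, 62 mm diameter, 84 mm high, about 0.24 kg, on the top tray to the left (+y of the rack) of the gap. Origin at the centre of its underside
- canister_r: the same, on the right of the gap. The two stand 146 to 150 mm apart, centre to centre, so the gap is 84 to 88 mm wide
- tin: small glass jar with a steel cap, loose, 44 mm diameter, 52 mm high, at the left end of the middle tray; bystander. Origin at the centre of its underside
- pot: two-storey aluminium couscous pot with lid, loose, 218 mm diameter, 260 mm high, to the left on the counter; bystander. Origin at the centre of its underside
- tumbler: glass tumbler, loose, 72 mm diameter, 105 mm high, on the counter to the right; bystander. Origin at the centre of its underside
- ladle: wooden ladle, loose, 325 mm long, bowl 74 mm wide, lying on the counter to the far right, its bowl towards the robot side; bystander. Origin on the counter below the handle, 115 mm from the bowl's centre, which lies on +x of its own frame
Not all that is in view belongs to the job. Leave any green or pink look-alike of the spice_box alone.

How it is judged:
On the way:
1. the box stands upright on the counter, let go of (height (world z) of spice_box below 0.006 m and angle between spice_box's own z axis and vertical below 0.1 rad and contact force between the fingers and spice_box below 0.1 N), for 0.15 s.
At the end, for the whole second after the job is handed in: The box rests at rest and upright (within 0.06 rad) on the floor of the top tray, between the two canisters (its centre within 100 mm of each), its front facing as the rack's front within 0.25 rad, its lid snapped shut (joint below 0.06 rad); both canisters still stand upright (value of joint lid below 0.06 rad and z of spice_box in the frame of rack between 0.141 and 0.15 m and x of spice_box in the frame of rack between 0.072 and 0.108 m and angle between each of spice_box, canister_l, canister_r's own z axis and vertical below 0.06 rad and horizontal distance between spice_box and canister_l below 0.1 m and horizontal distance between spice_box and canister_r below 0.1 m and angle between the x axis of spice_box and the x axis of rack, either way round below 0.25 rad and x of lid_edge in the frame of rack below 0.08 m and linear speed of spice_box below 0.02 m/s); the robot touches nothing.
It fails at once if the box is dropped: it falls out of the fingers by more than about 10 mm (linear speed of spice_box above 0.5 m/s and contact force between the fingers and spice_box below 0.05 N).
It fails at once if the box is tipped over (angle between spice_box's own z axis and vertical above 0.7 rad).
It fails at once if a canister is knocked over or shoved more than 30 mm (angle between any of canister_l, canister_r's own z axis and vertical above 0.4 rad or distance of any of canister_l, canister_r from where it was at the start of the episode above 0.03 m).
It fails at once if a bystander (pot, tumbler, ladle, small jar) is shoved more than 30 mm or knocked over (distance of any of pot, tumbler, ladle, tin from where it was at the start of the episode above 0.03 m or angle between any of tumbler, tin's own z axis and vertical above 0.5 rad).
It also fails if it takes over 66 s, if anything falls off the work surface, if the arm or the gripper's body presses on something with over 40 N, if the wrist force passes 120 N, or if a joint passes its speed limit or range.

## Working session

There is one attempt and no reset: what is moved stays moved. The work goes in short steps, Python scripts to look and compute and a shell command to move; the robot and the scene stay as the last step left them, time stands still between calls to the robot, and variables do not carry over. Pictures are saved under pics/ and viewed, at most 10 in all, crops included, and the job is handed in when it is done.

```bash
ls; mkdir -p pics; python3 - <<'E'
from bench import monitor, optics, r
import cv2,numpy as np
o=monitor.get_obs();print({k:np.round(v,3) for k,v in o.items()})
for n in("side","top"):
    p,d=optics.grab_frame(n);np.save(f'pics/{n}_d.npy',d);cv2.imwrite(f'pics/{n}0.png',p[:,:,::-1])
    m=optics.camera_model(n);print(n,m)
E
```

```text
pics
{'clock': np.float64(0.0), 'joints': array([ 1.084,  0.478,  0.022,  1.556, -0.011,  1.109, -0.083]), 'qvel': array([-0.001, -0.001, -0.   , -0.001,  0.002, -0.   ,  0.001]), 'tau': array([-1.0000e-03, -5.9646e+01,  1.6070e+00, -2.8121e+01,  1.2000e-02,
        9.0000e-03, -0.0000e+00]), 'tcp_pos': array([ 0.249, -0.627,  0.23 ]), 'orientation': array([-3.084e+00, -5.910e-01,  1.000e-03]), 'contact_force': array([-0.277, -0.539,  0.035]), 'moment': array([ 0.026, -0.029, -0.025]), 'gripper_force': np.float64(0.0), 'grip_width': np.float64(0.086)}
side {'vertical_fov': 43.24750632095976, 'cx': 278.2946495792766, 'cy': 209.34160831683417, 'R': array([[-0.79547298, -0.6059501 ,  0.00687201],
       [-0.35929985,  0.46248549, -0.81056202],
       [ 0.48798193, -0.6472493 , -0.58561248]]), 't': array([0.38397486, 0.26423761, 1.43695062])}
top {'vertical_fov': 46.9813405405379, 'cx': 274.7704901652296, 'cy': 213.51196638973408, 'R': array([[-0.01998034, -0.99979878,  0.00178711],
       [-0.9951452 ,  0.01971499, -0.09642276],
       [ 0.09636813, -0.00370499, -0.99533887]]), 't': array([-0.01778285,  0.49549658,  1.32898609])}
```

View pics/side0.png

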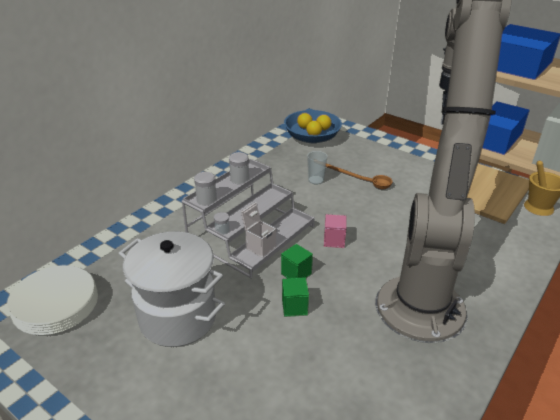

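View pics/top0.png

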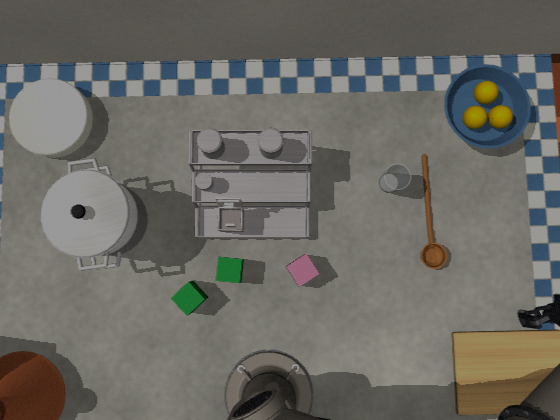

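The only white box on the bottom tray is at top (231,217) and side (262,235). The green boxes at top (230,270) and (190,298) and the pink one at (303,270) stand on the counter, so they are the look-alikes. I'll confirm with one crop and measure.

```bash
cat > h.py <<'E'
import numpy as np,cv2
from bench import monitor,optics,r
def cloud(n,d=None,p=None):
    if d is None: p,d=optics.grab_frame(n)
    m=optics.camera_model(n);f=210/np.tan(np.radians(m['vertical_fov']/2))
    v,u=np.mgrid[:420,:560]
    c=np.stack([(u-m['cx'])/f*d,(v-m['cy'])/f*d,d],-1)
    W=(c-m['t'])@m['R']; W[d==0]=np.nan
    return p,W
def proj(n,X):
    m=optics.camera_model(n);f=210/np.tan(np.radians(m['vertical_fov']/2))
    c=np.asarray(X)@m['R'].T+m['t'];return c[...,:2]/c[...,2:]*f+[m['cx'],m['cy']]
E
python3 - <<'E'
from h import *
a=cv2.imread('pics/top0.png');b=cv2.imread('pics/side0.png')
A=cv2.resize(a[120:250,170:330],(640,520),interpolation=cv2.INTER_CUBIC)
B=cv2.resize(b[150:270,180:320],(607,520),interpolation=cv2.INTER_CUBIC)
cv2.imwrite('pics/c1.png',cv2.resize(A,(790,590)));cv2.imwrite('pics/c2.png',cv2.resize(B,(700,590)))
_,W=cloud('top',np.load('pics/top_d.npy'))
reg=np.zeros((420,560),bool);reg[110:250,170:330]=1
z=W[...,2]
def rep(nm,m):
    n,l,s,c=cv2.connectedComponentsWithStats(m.astype(np.uint8))
    for i in range(1,n):
        if s[i,4]>60:
            P=W[l==i];rc=cv2.minAreaRect((P[:,:2]*1000).astype(np.float32))
            print(nm,'px',c[i].round(),s[i,4],'mean',P.mean(0).round(4),'rect',np.round(rc[0]),np.round(rc[1]),round(rc[2],1),'z',np.nanpercentile(P[:,2],[5,50,95]).round(3))
rep('can',reg&(z>.2)); rep('box',reg&(W[...,0]<.62)&(z>.085)&(z<.125));rep('lid',reg&(W[...,0]<.62)&(z>.125))
rep('rackall',reg&(z>.012)); rep('top',reg&(z>.135)&(z<.19)&(W[...,0]>.6)); rep('mid',reg&(z>.075)&(z<.12)&(W[...,0]>.5))
rep('bot',reg&(z>.018)&(z<.055))
full=np.zeros_like(reg);full[120:330,150:460]=1
rep('cnt',full&~reg&(z>.02))
rep('cnt2',(z>.02)&(z<.2)&(np.mgrid[:420,:560][0]>252)&full)
E
```

```text
can px [209. 141.] 539 mean [0.6544 0.1277 0.2281] rect [657. 129.] [61. 60.] 64.9 z [0.217 0.229 0.233]
can px [270. 141.] 538 mean [ 0.652  -0.0193  0.228 ] rect [654. -19.] [58. 61.] 89.3 z [0.219 0.229 0.233]
box px [254. 185.] 2568 mean [0.5658 0.0275 0.0908] rect [563.  35.] [315.  92.] 88.9 z [0.085 0.088 0.103]
box px [229. 215.] 161 mean [0.4845 0.0927 0.1023] rect [481.  92.] [63. 69.] 88.9 z [0.092 0.099 0.121]
lid px [255. 163.] 462 mean [0.6136 0.0218 0.1532] rect [614.  34.] [314.  17.] 88.8 z [0.142 0.154 0.164]
lid px [203. 181.] 230 mean [0.5725 0.156  0.1378] rect [573. 156.] [42. 42.] 43.5 z [0.133 0.138 0.142]
lid px [228. 201.] 221 mean [0.5164 0.0913 0.1486] rect [513.  92.] [64. 28.] 88.5 z [0.128 0.152 0.16 ]
rackall px [250. 183.] 12171 mean [0.5677 0.0352 0.1029] rect [565.  36.] [316. 269.] 88.9 z [0.024 0.089 0.229]
top px [253. 149.] 3243 mean [0.6507 0.0256 0.1501] rect [653.  34.] [316.  91.] 88.9 z [0.142 0.147 0.164]
mid px [255. 185.] 3625 mean [0.5659 0.0253 0.0886] rect [563.  35.] [315.  92.] 88.8 z [0.082 0.087 0.102]
bot px [256. 222.] 3073 mean
[... 564 characters left out ...]
785] rect [338. -97.] [64. 64.] 31.7 z [0.074 0.08  0.084]
cnt px [229. 269.] 617 mean [0.3429 0.0973 0.0784] rect [343.  99.] [64. 65.] 83.5 z [0.072 0.08  0.084]
cnt px [188. 297.] 695 mean [0.2714 0.2054 0.0753] rect [270. 208.] [64. 65.] 41.9 z [0.04  0.079 0.084]
cnt2 px [435. 262.] 115 mean [ 0.3519 -0.4694  0.0271] rect [ 355. -464.] [72. 41.] 88.9 z [0.021 0.027 0.033]
cnt2 px [302. 270.] 599 mean [ 0.3384 -0.0964  0.0785] rect [338. -97.] [64. 64.] 31.7 z [0.074 0.08  0.084]
cnt2 px [229. 269.] 617 mean [0.3429 0.0973 0.0784] rect [343.  99.] [64. 65.] 83.5 z [0.072 0.08  0.084]
cnt2 px [188. 297.] 695 mean [0.2714 0.2054 0.0753] rect [270. 208.] [64. 65.] 41.9 z [0.04  0.079 0.084]
```

View pics/c1.png

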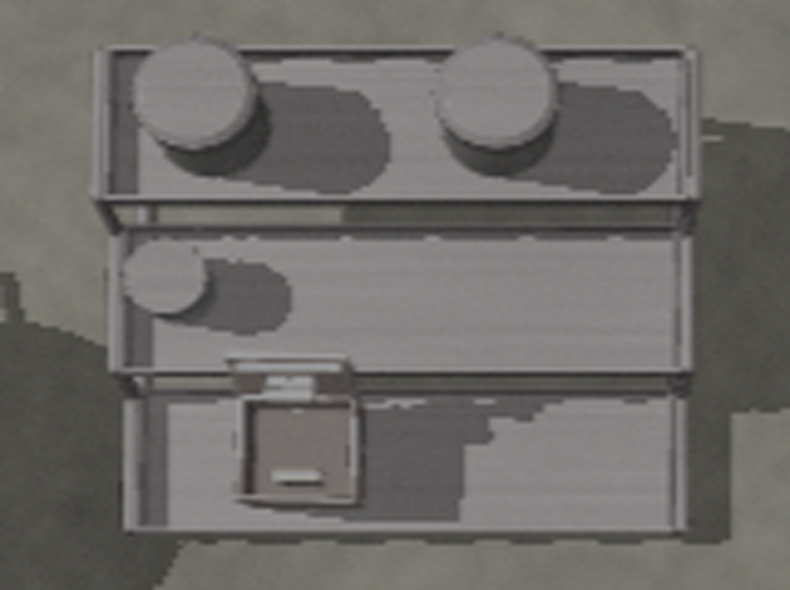

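View pics/c2.png

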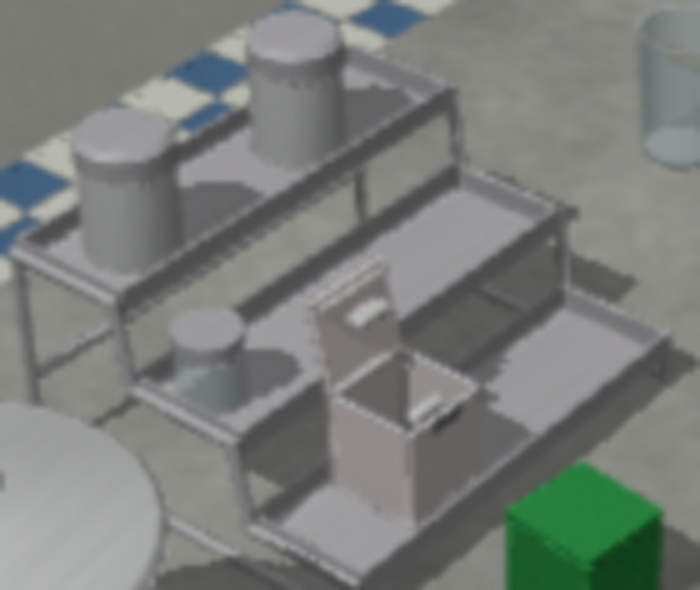

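The crops confirm the target: the white box with its lid standing open, on the bottom tray at c1 (298,450), about (0.479, 0.092). The notch and front face the robot, and the gap between the canisters is centred near (0.655, 0.055). Rack yaw is about -0.019.

First I'll rotate, lift and travel to a point above and behind the lid.

```bash
python3 -m crank '[[[0,0,-4],[0,0,0.133]],[[0,0,-4],[0,0,0.133]],[[0,0,-4],[0,0,0.133]],[[0,0,0],[0,0,0]]]' 0
python3 -m crank '[[[1.5,-3.6,0],[0,0,0]],[[1.5,-3.6,0],[0,0,0]],[[1.5,-3.6,0],[0,0,0]],[[1.5,-3.6,0],[0,0,0]],[[1.5,-3.6,0],[0,0,0]]]'
python3 -m crank '[[[1.5,-3.6,0],[0,0,0]],[[1.5,-3.6,0],[0,0,0]],[[1.5,-3.6,0],[0,0,0]],[[1.5,-3.6,0],[0,0,0]],[[1.5,-3.6,0],[0,0,0]]]'
python3 -m crank '[[[1.5,-3.6,0],[0,0,0]],[[1.5,-3.6,0],[0,0,0]],[[1.5,-3.6,0],[0,0,0]],[[1.5,-3.6,0],[0,0,0]],[[1.5,-3.6,0],[0,0,0]]]'
```

```text
clock: 0.5
tcp_pos: [0.2505, -0.6294, 0.3579]
orientation: [3.132, -0.037, 0.007]
contact_force: [-0.3, -0.1, 1.3]
grip_width: 0.0283
gripper_force: 0.0
clock: 1.0
tcp_pos: [0.3285, -0.4469, 0.3505]
orientation: [-3.141, 0.03, 0.001]
contact_force: [1.0, -0.3, 0.5]
grip_width: 0.0001
gripper_force: 0.0
clock: 1.5
tcp_pos: [0.4069, -0.2686, 0.3508]
orientation: [-3.141, 0.031, 0.001]
contact_force: [2.2, -0.0, 0.3]
grip_width: -0.0002
gripper_force: 0.0
clock: 2.0
tcp_pos: [0.4855, -0.0903, 0.3507]
orientation: [3.141, -0.031, -0.001]
contact_force: [0.5, -0.4, -0.4]
grip_width: 0.0
gripper_force: 0.0
```

```bash
python3 -m crank '[[[1.4,-3.65,0],[0,0,0]],[[1.4,-3.65,0],[0,0,0]],[[1.4,-3.65,0],[0,0,0]],[[1.4,-3.65,0],[0,0,0]],[[1.5,-3.65,0],[0,0,0]]]'
python3 -m crank '[[[0,0,4],[0,0,0]],[[0,0,4],[0,0,0]],[[0,0,4],[0,0,0]],[[0,0,4],[0,0,0]],[[0,0,2],[0,0,0]]]'
python3 -m crank '[[[0,0,2],[0,0,0]],[[0,0,1.9],[0,0,0]],[[0,0,0],[0,0,0]],[[0,0,0],[0,0,0]]]'
python3 - <<'E'
from h import *
p,W=cloud('side');cv2.imwrite('pics/s2.png',cv2.resize(p[120:290,160:360,::-1],(700,595),interpolation=cv2.INTER_CUBIC))
E
```

```text
clock: 2.5
tcp_pos: [0.5602, 0.0905, 0.3506]
orientation: [3.141, -0.031, -0.001]
contact_force: [0.8, -0.0, 1.0]
grip_width: 0.0001
gripper_force: 0.0
clock: 3.0
tcp_pos: [0.5576, 0.0885, 0.1671]
orientation: [3.14, -0.03, -0.009]
contact_force: [0.1, -1.0, -0.0]
grip_width: -0.0001
gripper_force: 0.0
clock: 3.4
tcp_pos: [0.5599, 0.0892, 0.1322]
orientation: [3.141, -0.031, -0.002]
contact_force: [0.7, 0.0, 0.6]
grip_width: 0.0002
gripper_force: 0.0
```

View pics/s2.png

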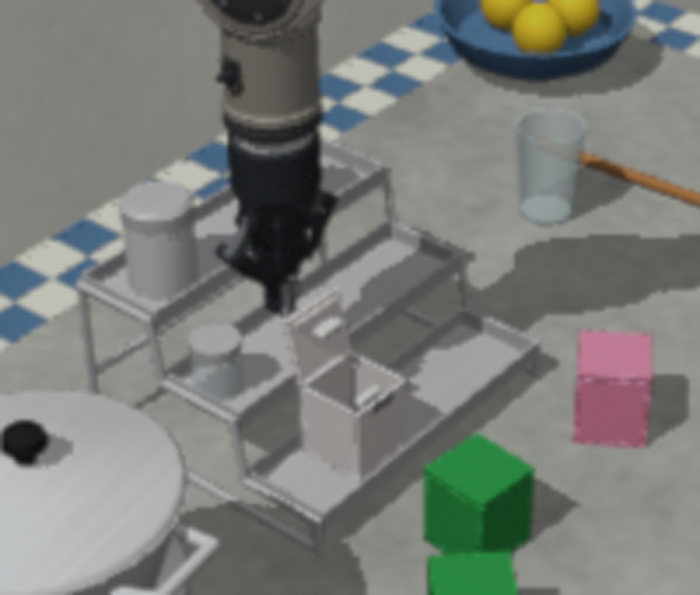

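The closed fingertips at crop (280,305) stand just behind the open lid at (320,340). Now I'll push it forward.

```bash
python3 -m crank '[[[-1,0,0],[0,0,0]],[[-1,0,0],[0,0,0]],[[-1,0,0],[0,0,0]],[[-1,0,0],[0,0,0]],[[-1,0,0],[0,0,0]]]'
python3 -m crank '[[[-1,0,0],[0,0,0]],[[-1,0,0],[0,0,0]],[[0,0,0],[0,0,0]],[[0,0,-2],[0,0,0]],[[0,0,-2],[0,0,0]]]'
python3 -m crank '[[[-1,0,0],[0,0,0]],[[-1,0,0],[0,0,0]],[[-1,0,0],[0,0,0]],[[0,0,0],[0,0,0]],[[0,0,0],[0,0,0]]]'
python3 - <<'E'
from h import *
p,W=cloud('side');cv2.imwrite('pics/s3.png',cv2.resize(p[120:290,160:360,::-1],(700,595),interpolation=cv2.INTER_CUBIC))
E
```

```text
clock: 3.95
tcp_pos: [0.5092, 0.0902, 0.1326]
orientation: [3.141, -0.032, 0.0]
contact_force: [-0.2, 0.4, 0.2]
grip_width: 0.0003
gripper_force: 0.0
clock: 4.45
tcp_pos: [0.4899, 0.0906, 0.1724]
orientation: [3.141, -0.032, -0.002]
contact_force: [0.9, 0.3, -0.1]
grip_width: -0.0
gripper_force: 0.0
clock: 4.95
tcp_pos: [0.4597, 0.0911, 0.1719]
orientation: [3.141, -0.031, -0.001]
contact_force: [0.4, -0.3, -0.4]
grip_width: 0.0002
gripper_force: 0.0
```

View pics/s3.png

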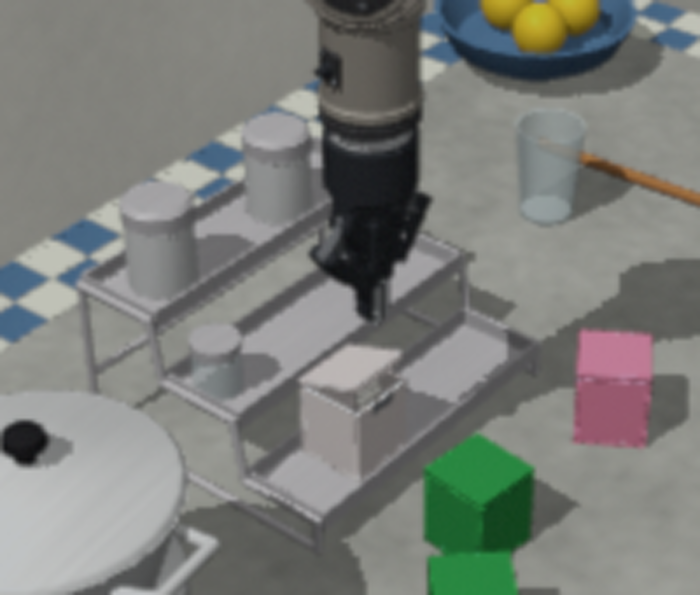

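The lid at (350,368) has fallen onto its catch and its front edge stands proud. I'll press it down now.

```bash
python3 -m crank '[[[-0.2,0,2.5],[0,0,0]],[[0,0,2.2],[0,0,0]],[[0,0,0],[0,0,0]]]' | sed -n '2p;4p'
for i in 1; do python3 -m crank '[[[0,0,0.4],[0,0,0]],[[0,0,0.4],[0,0,0]],[[0,0,0],[0,0,0]]]'| sed -n '2p;4p'; python3 -m crank '[[[0,0,0.4],[0,0,0]],[[0,0,0.3],[0,0,0]],[[0,0,0],[0,0,0]]]'| sed -n '2p;4p'; python3 -m crank '[[[0,0,0.3],[0,0,0]],[[0,0,0.2],[0,0,0]],[[0,0,0],[0,0,0]]]'| sed -n '2p;4p'; done
```

```text
tcp_pos: [0.4573, 0.0912, 0.1234]
contact_force: [1.2, 0.4, 0.8]
tcp_pos: [0.4583, 0.0914, 0.1179]
contact_force: [-2.1, -0.4, 1.6]
tcp_pos: [0.4583, 0.0911, 0.11]
contact_force: [-0.4, 0.6, 0.6]
tcp_pos: [0.458, 0.0912, 0.105]
contact_force: [-0.9, -0.2, -0.1]
```

```bash
python3 -m crank '[[[0,0,0.2],[0,0,0]],[[0,0,0],[0,0,0]]]' | sed -n '2p;4p'; python3 -m crank '[[[0,0,0.2],[0,0,0]],[[0,0,0],[0,0,0]]]' | sed -n '2p;4p'; python3 -m crank '[[[0,0,0.2],[0,0,0]],[[0,0,0],[0,0,0]]]' | sed -n '2p;4p'
```

```text
tcp_pos: [0.4584, 0.0913, 0.1035]
contact_force: [-1.2, -0.6, 4.0]
tcp_pos: [0.4584, 0.0914, 0.1028]
contact_force: [-6.1, -1.9, 21.3]
tcp_pos: [0.4584, 0.0915, 0.1021]
contact_force: [-13.0, -3.0, 37.9]
```

```bash
python3 -m crank '[[[0,0,-0.5],[0,0,0]],[[0,0,-3],[0,0,0]],[[0,0,-4.5],[0,0,0]],[[5,0,0],[0,0,0]],[[5,0,0],[0,0,0]]]' 8.5
python3 -m crank '[[[0,-4,-2],[0,0,0]],[[0,-4,0],[0,0,0]],[[0,0,0],[0,0,0]]]' | sed -n 2p
cat > box.py <<'E'
from h import *
def box(x0,x1,y0,y1,z0,z1,n='top'):
    p,W=cloud(n);z=W[...,2]
    m=(W[...,0]>x0)&(W[...,0]<x1)&(W[...,1]>y0)&(W[...,1]<y1)&(z>z0)&(z<z1)
    k,l,s,c=cv2.connectedComponentsWithStats(m.astype(np.uint8));i=1+s[1:,4].argmax();P=W[l==i]
    rc=cv2.minAreaRect((P[:,:2]*1000).astype(np.float32));print(n,len(P),np.round(rc[0],1),np.round(rc[1],1),round(rc[2],2),'mean',P.mean(0).round(4))
    A=np.c_[P[:,:2]-P[:,:2].mean(0),np.ones(len(P))];print(' slope xy',np.linalg.lstsq(A,P[:,2],rcond=None)[0].round(4))
    return p
E
python3 - <<'E'
from box import *
p=box(.42,.53,.03,.15,.095,.14)
p=box(.42,.53,.03,.15,.095,.14,'side');cv2.imwrite('pics/s4.png',cv2.resize(p[120:290,160:360,::-1],(700,595),interpolation=cv2.INTER_CUBIC))
E
```

```text
clock: 7.3
tcp_pos: [0.5603, 0.0892, 0.1826]
orientation: [3.141, -0.031, 0.01]
contact_force: [0.5, 0.2, 0.6]
grip_width: 0.0722
gripper_force: 0.0
tcp_pos: [0.5592, 0.1767, 0.2]
top 205 [479.   81.4] [39.8 61.1] 89.19 mean [0.4887 0.0749 0.1042]
 slope xy [-0.0026 -0.0084  0.1042]
side 401 [484.5  89.8] [ 84.  116.3] 0.76 mean [0.4824 0.0956 0.1018]
 slope xy [-0.0276 -0.004   0.1018]
```

View pics/s4.png

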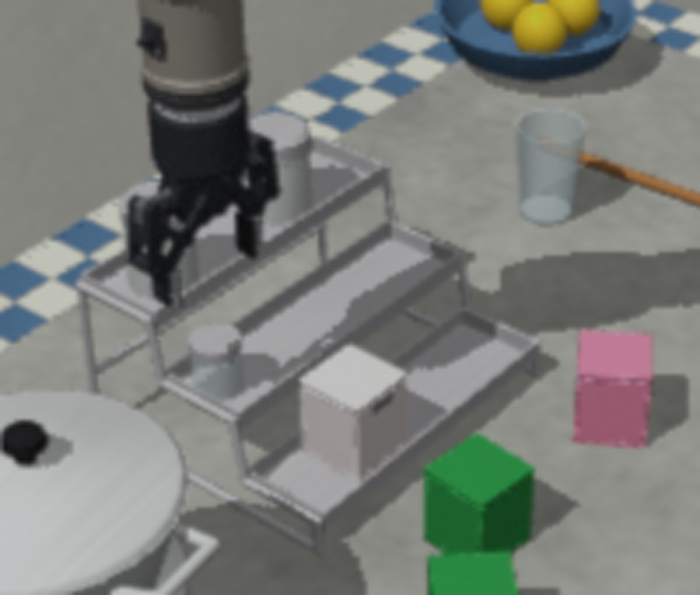

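The lid is flush and shut at (352,378), and the box centre is about (0.479, 0.0925). Next I'll grasp it by its left and right sides.

```bash
python3 -m crank '[[[-2.6,2.8,0],[0,0,0]],[[-2.6,2.8,0],[0,0,0]],[[-2.65,2.9,0],[0,0,0]],[[0,0,0],[0,0,0]],[[0,0,0],[0,0,0]]]' 8.54
python3 -m crank '[[[0,0,4],[0,0,0]],[[0,0,3],[0,0,0]],[[0,0,2],[0,0,0]],[[0,0,2],[0,0,0]],[[0,0,2],[0,0,0]]]'
python3 -m crank '[[[0,0,1.4],[0,0,0]],[[0,0,0],[0,0,0]],[[0,0,0],[0,0,0]]]'
```

```text
clock: 8.2
tcp_pos: [0.4793, 0.0837, 0.1994]
orientation: [3.14, -0.037, 0.001]
contact_force: [0.1, -0.6, 0.2]
grip_width: 0.0857
gripper_force: 0.0
clock: 8.7
tcp_pos: [0.4805, 0.0864, 0.0683]
orientation: [-3.141, 0.032, -0.001]
contact_force: [0.5, 0.6, 1.1]
grip_width: 0.085
gripper_force: 0.0
clock: 9.0
tcp_pos: [0.4801, 0.0862, 0.0555]
orientation: [-3.141, 0.031, -0.0]
contact_force: [-0.3, 0.2, 1.1]
grip_width: 0.0856
gripper_force: 0.0
```

```bash
python3 -m crank '[[[0,-0.3,0],[0,0,0]],[[0,-0.3,0],[0,0,0]],[[0,0,0],[0,0,0]]]' | sed -n '2p;4p'
python3 -m crank '[[[0,0,0],[0,0,0]],[[0,0,0],[0,0,0]],[[0,0,0],[0,0,0]],[[0,0,0],[0,0,0]],[[0,0,0],[0,0,0]]]' 6.0 40
python3 -m crank '[[[0,0,0],[0,0,0]],[[0,0,0],[0,0,0]]]'
```

```text
tcp_pos: [0.4803, 0.0926, 0.0561]
contact_force: [-0.1, 0.2, -0.8]
clock: 9.8
tcp_pos: [0.48, 0.0918, 0.0557]
orientation: [3.141, -0.032, 0.001]
contact_force: [-2.4, -0.8, 6.3]
grip_width: 0.0636
gripper_force: 44.8
clock: 10.0
tcp_pos: [0.48, 0.0919, 0.0557]
orientation: [3.141, -0.032, 0.001]
contact_force: [-0.8, -0.2, 5.0]
grip_width: 0.0638
gripper_force: 44.8
```

```bash
python3 -m crank '[[[0,0,-1],[0,0,0]],[[0,0,-2],[0,0,0]],[[0,0,-3],[0,0,0]],[[0,0,-3],[0,0,0]],[[0,0,-3],[0,0,0]]]'
python3 -m crank '[[[0.3,2,0],[0,0,0]],[[0.4,4,0],[0,0,0]],[[0.4,4,0],[0,0,0]],[[0.4,4,0],[0,0,0]],[[0.4,4,0],[0,0,0]]]' | sed -n '2p;4,6p'
python3 -m crank '[[[0.3,4,0],[0,0,0]],[[0.3,4,0],[0,0,0]],[[0.1,3,0],[0,0,0]],[[0,1.8,0],[0,0,0]],[[0,0,0],[0,0,0]]]' | sed -n '2p;4,6p'
python3 -m crank '[[[0,0,3],[0,0,0]],[[0,0,3],[0,0,0]],[[0,0,3],[0,0,0]],[[0,0,2],[0,0,0]],[[0,0,1],[0,0,0]]]'
python3 -m crank '[[[0,0,1],[0,0,0]],[[0,0,0.8],[0,0,0]],[[0,0,0],[0,0,0]]]'
```

```text
clock: 10.5
tcp_pos: [0.479, 0.0916, 0.1765]
orientation: [3.141, -0.032, -0.002]
contact_force: [-0.4, -0.7, -2.4]
grip_width: 0.0637
gripper_force: 44.7
tcp_pos: [0.4944, -0.0901, 0.1756]
contact_force: [1.3, -1.2, -2.3]
grip_width: 0.0637
gripper_force: 44.9
tcp_pos: [0.4983, -0.2201, 0.1752]
contact_force: [-0.5, 0.1, -2.5]
grip_width: 0.0633
gripper_force: 45.0
clock: 12.0
tcp_pos: [0.4982, -0.2149, 0.0536]
orientation: [-3.14, 0.029, 0.005]
contact_force: [-0.5, -1.1, -1.8]
grip_width: 0.0636
gripper_force: 44.8
clock: 12.3
tcp_pos: [0.4993, -0.2164, 0.0369]
orientation: [-3.141, 0.031, 0.001]
contact_force: [-0.2, -0.1, -2.9]
grip_width: 0.0632
gripper_force: 44.8
```

```bash
python3 -m crank '[[[0,0,0.3],[0,0,0]],[[0,0,0.1],[0,0,0]],[[0,0,0],[0,0,0]]]' | sed -n '2p;4p'
python3 -m crank '[[[0,0,0.1],[0,0,0]],[[0,0,0],[0,0,0]]]' | sed -n '2p;4p'
python3 -m crank '[[[0,0,0.1],[0,0,0]],[[0,0,0],[0,0,0]]]' | sed -n '2p;4p'
```

```text
tcp_pos: [0.4997, -0.2168, 0.0336]
contact_force: [0.3, 0.1, -2.2]
tcp_pos: [0.4996, -0.2167, 0.0324]
contact_force: [-0.6, 0.7, -2.0]
tcp_pos: [0.4994, -0.2167, 0.0312]
contact_force: [-0.1, -0.5, -2.4]
```

```bash
python3 -m crank '[[[0,0,0.1],[0,0,0]],[[0,0,0],[0,0,0]]]' | sed -n '2p;4p'
python3 -m crank '[[[0,0,0.05],[0,0,0]],[[0,0,0],[0,0,0]]]' | sed -n '2p;4p'
```

```text
tcp_pos: [0.4995, -0.2167, 0.0308]
contact_force: [-2.2, 0.6, 4.1]
tcp_pos: [0.4996, -0.2167, 0.0308]
contact_force: [-4.5, 0.7, 8.9]
```

```bash
python3 -m crank '[[[0,0,0],[0,0,0]],[[0,0,0],[0,0,0]],[[0,0,0],[0,0,0]],[[0,0,0],[0,0,0]],[[0,0,0],[0,0,0]]]' 8.54
python3 -m crank '[[[0,0,-1],[0,0,0]],[[0,0,-3],[0,0,0]],[[0,0,-4],[0,0,0]],[[0,0,-3],[0,0,0]],[[0,0,0],[0,0,-0.142]]]'
python3 -m crank '[[[0,0,0],[0,0,-0.143]],[[0,0,0],[0,0,-0.143]],[[0,0,0],[0,0,-0.143]],[[0,0,0],[0,0,-0.143]],[[0,0,0],[0,0,-0.143]]]' | sed -n 2,3p
python3 -m crank '[[[0,0,0],[0,0,-0.143]],[[0,0,0],[0,0,-0.143]],[[0,0,0],[0,0,-0.143]],[[0,0,0],[0,0,-0.143]],[[0,0,0],[0,0,-0.143]]]' | sed -n 2,3p
python3 -m crank '[[[5,0,0],[0,0,0]],[[5,0,-5],[0,0,0]],[[5,0,-5],[0,0,0]],[[0,0,0],[0,0,0]]]' | sed -n 2,3p
python3 - <<'E'
from box import *
box(.42,.58,-.3,-.13,.06,.1);p=box(.42,.58,-.3,-.13,.06,.1,'side')
box(.6,.72,-.06,.02,.2,.24);box(.6,.72,.06,.2,.2,.24);print(monitor.get_obs()['joints'].round(2))
cv2.imwrite('pics/s5.png',cv2.resize(p[100:290,160:400,::-1],(750,594),interpolation=cv2.INTER_CUBIC))
E
```

```text
clock: 13.9
tcp_pos: [0.4995, -0.2166, 0.0297]
orientation: [-3.141, 0.032, 0.0]
contact_force: [-0.8, -0.1, 0.9]
grip_width: 0.0855
gripper_force: 0.0
clock: 14.4
tcp_pos: [0.5025, -0.2175, 0.1451]
orientation: [3.132, 0.194, 0.012]
contact_force: [0.0, -0.5, -0.7]
grip_width: 0.0852
gripper_force: 0.0
tcp_pos: [0.4995, -0.2167, 0.1405]
orientation: [2.866, 1.284, 0.0]
tcp_pos: [0.4995, -0.2168, 0.1405]
orientation: [2.236, 2.206, -0.0]
tcp_pos: [0.505, -0.09, 0.2161]
orientation: [2.229, 2.205, 0.01]
top 196 [ 497.2 -234.3] [25.  62.8] 87.7 mean [ 0.4992 -0.2361  0.0792]
 slope xy [0.0101 0.0363 0.0792]
side 310 [ 497.  -213.7] [73.7 69.1] 89.03 mean [ 0.4934 -0.2088  0.0745]
 slope xy [ 0.0476 -0.0899  0.0745]
top 540 [653.8 -18.9] [58.2 61. ] 89.44 mean [ 0.6519 -0.0193  0.2283]
 slope xy [0.096  0.0025 0.2283]
top 540 [657. 129.] [60.4 59.5] 24.35 mean [0.6545 0.1277 0.228 ]
 slope xy [0.1136 0.0518 0.228 ]
[ 0.68  0.31 -0.73  1.93  0.25  0.99 -0.18]
```

View pics/s5.png

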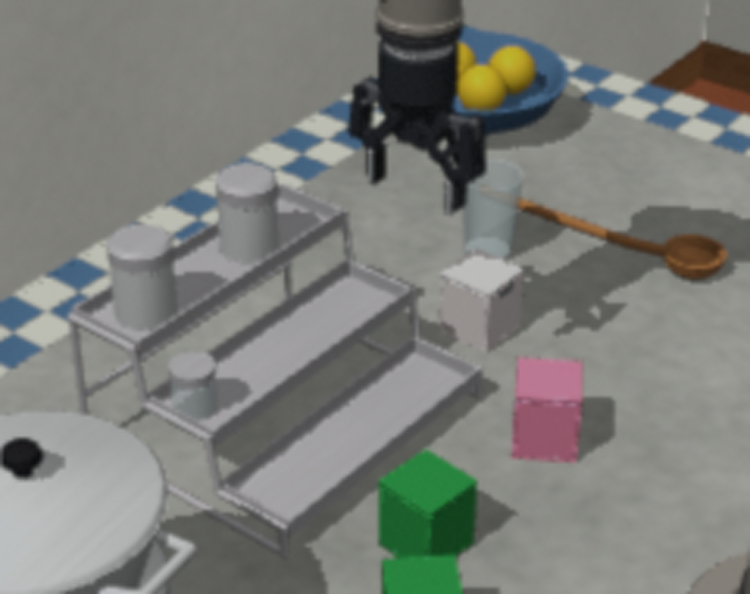

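The box stands shut and upright on the counter at crop (482,300), about (0.498, -0.216), and the canisters haven't moved. I'll go back and grip it front and back.

```bash
python3 -m crank '[[[0,0,0],[0,0,0]],[[-4,0,0],[0,0,0]],[[-5,0,0],[0,0,0]],[[-5,-0.2,0],[0,0,0]],[[0,0,0],[0,0,0]]]' 8.54 | sed -n 2,3p
python3 -m crank '[[[0,0,0],[0,0,0]],[[0,0,0],[0,0,0]]]'
```

```text
tcp_pos: [0.4943, -0.2454, 0.2087]
orientation: [-2.257, -2.185, 0.006]
clock: 16.7
tcp_pos: [0.4968, -0.235, 0.2099]
orientation: [-2.241, -2.2, -0.0]
contact_force: [-0.4, -0.0, -0.5]
grip_width: 0.0855
gripper_force: 0.0
```

```bash
python3 -m crank '[[[1.9,0.1,2],[0,0,0]],[[0,0,3],[0,0,0]],[[0,0,3],[0,0,0]],[[0,0,2],[0,0,0]],[[0,0,0],[0,0,0]]]' | sed -n 2,4p
python3 -m crank '[[[0,0,2],[0,0,0]],[[0,0,2],[0,0,0]],[[0,0,2],[0,0,0]],[[0,0,1.4],[0,0,0]],[[0,0,0],[0,0,0]]]' | sed -n 2,4p
python3 -m crank '[[[0,0,0],[0,0,0]],[[0,0,0.4],[0,0,0]],[[0,0,0],[0,0,0]]]'
```

```text
tcp_pos: [0.4966, -0.2146, 0.108]
orientation: [-2.236, -2.2, 0.003]
contact_force: [0.5, 0.6, -1.0]
tcp_pos: [0.498, -0.216, 0.0358]
orientation: [-2.24, -2.2, 0.001]
contact_force: [-0.2, -1.3, -1.0]
clock: 18.0
tcp_pos: [0.4988, -0.217, 0.033]
orientation: [2.242, 2.2, 0.0]
contact_force: [-0.4, 0.0, -0.2]
grip_width: 0.0852
gripper_force: 0.0
```

```bash
python3 -m crank '[[[0,0,0],[0,0,0]],[[0,0,0],[0,0,0]],[[0,0,0],[0,0,0]],[[0,0,0],[0,0,0]],[[0,0,0],[0,0,0]]]' 6.0 40
python3 -m crank '[[[0,0,0],[0,0,0]],[[0,0,0],[0,0,0]]]' | sed -n '2,6p'
python3 -m crank '[[[0,0,-1],[0,0,0]],[[0,0,-2],[0,0,0]],[[0,0,-3],[0,0,0]],[[0,0,-4],[0,0,0]],[[0,0,-4],[0,0,0]]]'| sed -n '2,6p'
python3 -m crank '[[[0,0,-4],[0,0,0]],[[0,0,-4],[0,0,0]],[[0,0,-2],[0,0,0]],[[0,0,-1],[0,0,0]],[[0,0,0],[0,0,0]]]'| sed -n '2,6p'
```

```text
clock: 18.5
tcp_pos: [0.499, -0.217, 0.0331]
orientation: [2.242, 2.199, 0.0]
contact_force: [-1.1, 0.7, 5.2]
grip_width: 0.0636
gripper_force: 45.3
tcp_pos: [0.499, -0.217, 0.0331]
orientation: [2.242, 2.199, 0.001]
contact_force: [-0.9, -0.3, 6.5]
grip_width: 0.0633
gripper_force: 45.3
tcp_pos: [0.4975, -0.2164, 0.1736]
orientation: [-2.24, -2.199, 0.001]
contact_force: [0.5, 0.4, -2.0]
grip_width: 0.0636
gripper_force: 44.8
tcp_pos: [0.4985, -0.2169, 0.2833]
orientation: [2.242, 2.199, 0.0]
contact_force: [-0.4, -0.8, -2.4]
grip_width: 0.0634
gripper_force: 44.9
```

```bash
python3 -m crank '[[[2,1,0],[0,0,0]],[[3.5,2,0],[0,0,0]],[[3.5,2,0],[0,0,0]],[[3.5,2,0],[0,0,0]],[[3.5,2,0],[0,0,0]]]'| sed -n '2,6p'
python3 -m crank '[[[3.5,2,0],[0,0,0]],[[3.5,2,0],[0,0,0]],[[2.3,1.2,0],[0,0,0]],[[2,1,0],[0,0,0]],[[0,0,0],[0,0,0]]]'| sed -n '2,6p'
python3 -m crank '[[[0,0,0],[0,0,0]],[[0,0,0],[0,0,0]],[[0,0,0],[0,0,0]]]'
python3 - <<'E'
from box import *
p=box(.6,.72,-.0,.11,.31,.35);p2=box(.6,.72,-.0,.11,.24,.35,'side')
cv2.imwrite('pics/s6.png',np.hstack([cv2.resize(p[100:250,170:330,::-1],(400,375)),cv2.resize(p2[80:230,160:320,::-1],(400,375))]))
E
```

```text
tcp_pos: [0.5909, -0.0574, 0.2801]
orientation: [-2.241, -2.198, 0.004]
contact_force: [0.1, -0.3, -2.3]
grip_width: 0.0639
gripper_force: 44.9
tcp_pos: [0.6549, 0.0577, 0.2798]
orientation: [-2.233, -2.204, 0.001]
contact_force: [0.2, 1.1, -2.4]
grip_width: 0.0634
gripper_force: 45.0
clock: 21.0
tcp_pos: [0.6553, 0.0515, 0.2819]
orientation: [-2.245, -2.198, 0.002]
contact_force: [0.3, -0.1, -2.4]
grip_width: 0.0634
gripper_force: 45.0
top 17 [627.8  83.5] [14.5  5. ] 25.62 mean [0.6262 0.0821 0.3253]
 slope xy [ 0.6099 -0.1769  0.3253]
side 985 [659.2  59.2] [115.3  67.3] 8.71 mean [0.6447 0.0677 0.3005]
 slope xy [ 0.3325 -0.3203  0.3005]
```

View pics/s6.png

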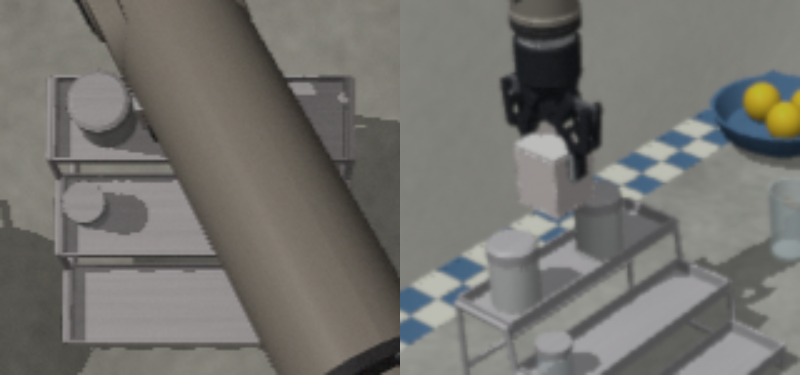

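The box hangs upright above the gap at right-panel (545,175). I'll trim the position and check the left face against the canisters.

```bash
python3 -m crank '[[[0.3,0,0],[0,0,0]],[[0,0,0],[0,0,0]],[[0,0,0],[0,0,0]],[[0,0,0],[0,0,0]]]' | sed -n 2,3p
python3 - <<'E'
from h import *
p,W=cloud('side')
def s(x0,x1,y0,y1,z0,z1):
    m=(W[...,0]>x0)&(W[...,0]<x1)&(W[...,1]>y0)&(W[...,1]<y1)&(W[...,2]>z0)&(W[...,2]<z1);return W[m]
L=s(.635,.675,.07,.1,.255,.315);print('left face',len(L),np.median(L,0).round(4),np.polyfit(L[:,0],L[:,1],1).round(3))
F=s(.6,.64,.035,.08,.255,.275);print('front',len(F),np.median(F,0).round(4))
for a,b in((.06,.2),(-.06,.02)):
    C=s(.6,.72,a,b,.223,.236);rc=cv2.minEnclosingCircle((C[:,:2]*1000).astype(np.float32));print('can',len(C),np.round(rc[0]),round(rc[1]),C[:,1].max().round(4),C[:,1].min().round(4))
E
```

```text
tcp_pos: [0.6557, 0.0562, 0.2826]
orientation: [2.242, 2.2, -0.0]
left face 176 [0.6543 0.0883 0.2857] [-0.03   0.108]
front 65 [0.6225 0.058  0.2643]
can 189 [655. 132.] 34 0.1625 0.0984
can 107 [654. -17.] 34 0.0138 -0.0478
```

The box is centred within about 1.5 mm. Lowering it now.

```bash
python3 -m crank '[[[0,0,1],[0,0,0]],[[0,0,1.5],[0,0,0]],[[0,0,1.5],[0,0,0]],[[0,0,1],[0,0,0]],[[0,0,0],[0,0,0]]]' | sed -n 2,4p
python3 -m crank '[[[0,0,1.5],[0,0,0]],[[0,0,1.5],[0,0,0]],[[0,0,1],[0,0,0]],[[0,0,0.6],[0,0,0]],[[0,0,0],[0,0,0]]]' | sed -n 2,4p
python3 -m crank '[[[0,0,0.2],[0,0,0]],[[0,0,0.2],[0,0,0]],[[0,0,0],[0,0,0]]]' | sed -n 2,4p
```

```text
tcp_pos: [0.6544, 0.0557, 0.2297]
orientation: [-2.241, -2.199, 0.005]
contact_force: [-0.8, -0.2, -1.4]
tcp_pos: [0.6551, 0.056, 0.1853]
orientation: [-2.242, -2.2, 0.002]
contact_force: [0.6, -0.3, -2.0]
tcp_pos: [0.6558, 0.0562, 0.1827]
orientation: [2.242, 2.2, 0.0]
contact_force: [1.1, 0.1, -3.1]
```

```bash
python3 -m crank '[[[0,0,0.2],[0,0,0]],[[0,0,0.1],[0,0,0]],[[0,0,0],[0,0,0]]]' | sed -n '2p;4p'
python3 -m crank '[[[0,0,0.1],[0,0,0]],[[0,0,0],[0,0,0]]]' | sed -n '2p;4p'
```

```text
tcp_pos: [0.6556, 0.0561, 0.1794]
contact_force: [-0.5, 0.8, -1.6]
tcp_pos: [0.6556, 0.0562, 0.1784]
contact_force: [-1.2, -1.0, -2.8]
```

```bash
python3 -m crank '[[[0,0,0.1],[0,0,0]],[[0,0,0],[0,0,0]]]' | sed -n '2p;4p'
python3 -m crank '[[[0,0,0.05],[0,0,0]],[[0,0,0],[0,0,0]]]' | sed -n '2p;4p'
```

```text
tcp_pos: [0.6558, 0.0563, 0.1781]
contact_force: [-1.8, -0.3, 3.0]
tcp_pos: [0.6558, 0.0562, 0.1781]
contact_force: [-3.8, -0.9, 6.5]
```

```bash
python3 -m crank '[[[0,0,0],[0,0,0]],[[0,0,0],[0,0,0]],[[0,0,0],[0,0,0]],[[0,0,0],[0,0,0]],[[0,0,0],[0,0,0]]]' 8.2
python3 -m crank '[[[0,0,-0.5],[0,0,0]],[[0,0,-1],[0,0,0]],[[0,0,-2],[0,0,0]],[[0,0,-3],[0,0,0]],[[0,0,-4],[0,0,0]]]' | sed -n 2,4p
python3 -m crank '[[[0,0,-4],[0,0,0]],[[-4,0,-2],[0,0,0]],[[-5,0,0],[0,0,0]],[[-5,0,0],[0,0,0]],[[-5,0,0],[0,0,0]]]' | sed -n 2,4p
python3 -m crank '[[[-5,0,0],[0,0,0]],[[-5,0,0],[0,0,0]],[[0,0,0],[0,0,0]],[[0,0,0],[0,0,0]]]' | sed -n 2,4p
python3 - <<'E'
from box import *
p=box(.6,.72,.015,.09,.205,.24);p2=box(.6,.72,.015,.09,.205,.24,'side')
box(.6,.72,-.06,.012,.2,.24);box(.6,.72,.095,.2,.2,.24)
cv2.imwrite('pics/s7.png',np.hstack([cv2.resize(p[100:250,170:330,::-1],(400,375)),cv2.resize(p2[120:270,160:320,::-1],(400,375))]))
E
```

```text
clock: 24.25
tcp_pos: [0.6557, 0.0562, 0.1769]
orientation: [-2.242, -2.2, 0.0]
contact_force: [-1.0, 0.0, -1.3]
grip_width: 0.0821
gripper_force: 0.0
tcp_pos: [0.6549, 0.056, 0.2825]
orientation: [-2.241, -2.199, 0.003]
contact_force: [0.3, 0.3, -0.1]
tcp_pos: [0.652, -0.1354, 0.3436]
orientation: [2.241, 2.2, 0.001]
contact_force: [-0.5, -0.6, -0.5]
tcp_pos: [0.6499, -0.2355, 0.3424]
orientation: [2.246, 2.196, 0.001]
contact_force: [-0.3, 1.1, 0.5]
top 750 [653.9  56.3] [63.4 65.6] 88.85 mean [0.6525 0.0562 0.2236]
 slope xy [0.0458 0.0092 0.2236]
side 342 [651.2  55.3] [68.7 70. ] 88.53 mean [0.6463 0.0602 0.2197]
 slope xy [ 0.1021 -0.0396  0.2197]
top 539 [653.7 -18.9] [58.3 60.6] 89.14 mean [ 0.652  -0.0193  0.2282]
 slope xy [0.0985 0.0043 0.2282]
top 544 [656.7 128.8] [61.7 59.4] 25.62 mean [0.6545 0.1275 0.2281]
 slope xy [0.102  0.0556 0.2281]
```

View pics/s7.png

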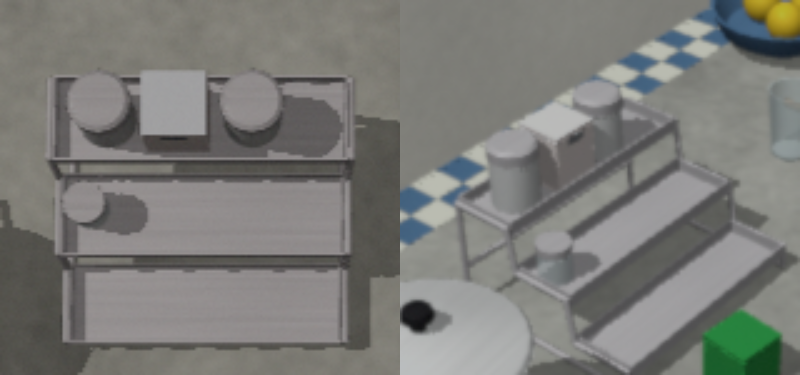

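The box stands in the gap at left-panel (174,103), shut and square, with its notch to the front. The canisters are where they started and the arm is clear, so I'll hand in.

```bash
python3 -c "
from bench import r
print(r.hand_in())"
```

```text
the job is handed in; nothing more can be done
None
```

The box's lid is snapped shut and it stands upright between the two canisters on the top tray, front facing the rack's front; the canisters have not moved, and the job is handed in (no verdict was shown).

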